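# Lid the red spice jar, turn the carousel to bring it to the front and hold it there

### The job

Put the loose lid with the red knob on the open, red-banded jar on the spice carousel, so that it sits level and fully down on the rim, and let go of it before turning the jar to the front. Then grip the carousel's upright wooden post and turn the carousel until the red-banded jar lines up with the yellow front pointer, and finish while still holding the post in the gripper so that the carousel stays still. Leave the other things on the shelf where they stand.

Things in the scene. Friction and masses are not known exactly. Their poses are not given: they have to be found in the camera images.
- lid: Loose lid, about 70 g, plug down on the table left or right of the carousel. Origin: centre of its underside, z up. From the bottom: cork plug 52 mm across, 8 mm high; dark wooden disc 76 mm across, 8 mm thick; red round knob 22 mm across, 28 mm high (top 44 mm above the origin). Seated, the disc rests on the jar's rim, the origin 8 mm below the rim.
- lid_knob (a point): Centre of the top of the lid's red knob, 44 mm above the lid's origin.
- red_rim (a point): Centre of the mouth of the open jar, in the plane of its rim. White ceramic jar with a red band, 68 mm across outside, 60 mm bore, 82 mm tall, fixed on the carousel deck with its axis 90 mm from the carousel's axis; rim 115 mm above the table. The only jar without a lid. z up; its -x axis points outward from the carousel's axis.
- post_top (a point): Centre of the top of the carousel's turning post (carousel_c1 in the rules): dark wooden round upright, 20 mm across and 75 mm tall, fixed on the deck 120 mm from the carousel's axis, straight across from the red-banded jar. Its top is 108 mm above the table. No jar comes nearer to its axis than 70 mm.
- plinth: Fixed round foot of the carousel, 200 mm across. Origin on the table on the turning axis; its own -x direction is the front, where the yellow pointer is. The round wooden deck above it, 290 mm across, top 33 mm above the table, carries the red-banded jar, the post and four closed jars (up to 60 mm across, tops at most 105 mm above the table), all fixed to it.
- pointer_tip (a point): Outer tip of the yellow bar (24 mm wide) that sticks out 50 mm from under the deck at the front, 195 mm from the axis, 10 mm above the table.
- front_spot (a point): Point straight above the pointer's line, 90 mm from the axis, 115 mm above the table: the place of the red-banded jar's mouth centre when that jar faces front. Fixed to the plinth.
- carousel (a joint): Turn of the carousel about its vertical axis, rad, growing counter-clockwise seen from above. At 0 (and 2 pi) the red-banded jar is at the pointer. Turns freely either way for more than a full turn from any start; light friction, about 0.06 N m (half a newton at the post); it stays where it is left.
- spice_tin: Bystander: small closed blue-labelled spice tin, 56 mm across, 60 mm tall. Origin at the centre of its underside.
- pepper_mill: Bystander: dark wooden pepper mill, 56 mm across, 175 mm tall. Origin at the centre of its underside.
- oil_bottle: Bystander: amber bottle with green label, 66 mm across, 200 mm tall. Origin at the centre of its underside.
- canister: Bystander: low glass canister with pale wooden cap, 92 mm across, 106 mm tall. Origin at the centre of its underside.
- food_can: Bystander: can with orange label, 74 mm across, 100 mm tall. Origin at the centre of its underside.
- mug: Bystander: blue mug, 80 mm across, 90 mm tall, handle on its own +y side. Origin at the centre of its underside.
There are look-alikes about, which are no part of the job. Of the things that look like the lid, take the one that is farthest to the robot's left at the start.

How it is judged:
On the way, in this order (a step that is already met when the one before it is completed fails the run):
1. the lid sits level in the mouth of the red-banded jar, let go, while that jar is still away from the front (horizontal distance between lid and red_rim below 0.008 m and z of lid in the frame of red_rim between -0.012 and -0.005 m and angle between lid's own z axis and vertical below 0.07 rad and contact force between the fingers and lid below 0.1 N and horizontal distance between red_rim and front_spot above 0.03 m), for 0.2 s.
2. the red-banded jar is at the pointer and the fingers hold the post (horizontal distance between red_rim and front_spot below 0.012 m and velocity of joint carousel between -0.05 and 0.05 rad/s and contact force between the fingers and carousel_c1 above 2 N), for 0.2 s.
At the end, for the whole second after the job is handed in: Lid level (0.07 rad), down on the red-banded jar's rim, within 8 mm of its axis, untouched by the fingers; jar within 12 mm of its place at the pointer; carousel below 0.05 rad/s; fingers holding the post with over 2 N; other things within 30 mm of their starts (all of step 2 and horizontal distance between lid and red_rim below 0.008 m and z of lid in the frame of red_rim between -0.012 and -0.005 m and angle between lid's own z axis and vertical below 0.07 rad and contact force between the fingers and lid below 0.1 N and distance of each of spice_tin, pepper_mill, oil_bottle, canister, food_can, mug from where it was at the start of the episode below 0.03 m); the arm keeps its last pose, push and grip.
It fails at once if a bystander is knocked over or pushed away (distance of any of spice_tin, pepper_mill, oil_bottle, canister, food_can, mug from where it was at the start of the episode above 0.03 m or angle between any of spice_tin, pepper_mill, oil_bottle, canister, food_can, mug's own z axis and vertical above 0.4 rad).
It also fails if it takes over 64 s, if anything falls off the work surface, if the arm or the gripper's body presses on something with over 40 N, if the wrist force passes 120 N, or if a joint passes its speed limit or range.

### The arm

A 7-joint arm with a two-finger parallel gripper is mounted at the origin on the work surface. World frame = base frame: x ahead of the robot, y to its left, z up, the work surface at z = 0. Lengths are in m, angles in rad, forces in N, time in s.
With the tool pointing down it reaches from about 0.425 to 0.925 m from the base axis. Payload 6.8 kg.
Tool frame: the origin (TCP) lies at the very end of the fingers, on their centre line; the grasp point (between the pads) lies 19 mm behind it; z points along the fingers, y is the line along which they close (so a half turn about z gives the same grasp; the last joint's range is limited). The gripper opens to 85 mm and grips with 20 to 120 N. Pads are 22 mm wide; open, the fingers measure 114 mm over their backs; the gripper's body (76 mm by 85 mm) begins 54 mm behind the grasp point. The pads swing forward as they close: fully open they stand 13 mm farther back than shut.
Start: joints at [1.212, 0.477, 0.022, 1.555, -0.011, 1.109, -0.083], TCP at [0.168, -0.654, 0.231] pointing down, gripper open.
Joint ranges: [-2.96, 2.96], [-0.34, 2.1], [-1.41, 1.46], [0.24, 2.44], [-1.37, 4.51], [0.17, 1.92], [-2.96, 2.96]. Speed limits (rad/s): [2.39, 2.39, 3.14, 3.14, 3.14, 3.14, 3.14].

### API

Orientations are given as a rotation vector (axis times angle).
In Python, from bench import get_obs, grab_frame, hand_in gives the robot as it stands.
- The arm moves only by the tool drive_tool, never from a script. Its argument "rows" is a list of rows, each an object with "offset": the shift along the tool's x, y, z as a fraction of full scale, a list of three; "rotation": the turn, a rotation vector about the tool's x, y, z as a fraction of full scale, a list of three; "claw": the opening, from 0 (shut) to 1 (fully open). In form: [{"offset": [tx, ty, tz], "rotation": [wx, wy, wz], "claw": claw}, ...]. A call has 1 to 20 rows; each row is the pose to reach, as a shift and turn from the pose commanded when the call began, along the tool's axes at that moment; what a row does not reach only later rows make up. Full scale, the value 1, is 0.15 m for a shift and 2 rad for a turn. A row lasts 1/12 s, in which the tool goes at most 41.7 mm and 7.16 degrees, less where a joint would pass 70% of its speed; a pose out of reach is approached as far as the arm can. A call with a number of a shift or a turn outside -1 to 1 is refused whole. A call with a gripper value outside its range is refused whole. The fingers move at their own pace and stop on an object; "force" is the grip in N (left out, the last holds). Time passes only in rows, so rows that repeat a pose let the fingers close. It gives the time, the measured TCP pose, the force, the opening and the grip force at its end, in the units of the state.
- get_obs(): the state, without advancing time (a new reading comes with each control period).
- grab_frame(name): name is "scene" or "top" or "wrist"; returns a dict with "frame" (400x640x3 uint8, red, green, blue), "z_map" (400x640 float32, m along the optical axis (not along the pixel's ray), 0 where there is no reading), "vfov" (degrees; the focal length in pixels is half the picture's height over the tangent of half this angle, whatever the lens; pixels are square), "cx", "cy" (the principal point, pixels), "R" (3x3) and "t" (3): a world point X has camera coordinates R X + t. Camera axes: x right, y down, z forward; pixel columns grow to the right and rows downward; lengths in m; the calibration is good to about 2 mm. A picture is of the moment at which its call begins.
- hand_in(): hands the job in; it is judged then, once.
The state is a dict: "clock": time; "joints": joint angles; "qvel": joint speeds; "tau": joint torques, N m; "tcp_pos": TCP position; "orientation": TCP orientation; "contact_force": force on the tool from outside, world axes, zero at the start; "moment": the same for the moment, N m; "grip_width": finger opening in m; "gripper_force": force on a finger pad.
Only numpy, scipy, OpenCV 4.12 (cv2) and the standard library are available. Lean on these libraries where they do the work, as an engineer would, in place of code of your own. Each camera call takes 0.05 s, during which the arm holds its last target. There are 200 camera calls.

## Working session

There is one attempt and no reset: what is moved stays moved. The work goes in short steps, Python scripts to look and compute and a tool call to move; the robot and the scene stay as the last step left them, time stands still between calls to the robot, and variables do not carry over. Pictures are saved under pics/ and viewed, at most 10 in all, crops included, and the job is handed in when it is done.

Besides the shell and the picture viewer there is one more tool, called after ">>>" by a JSON object that holds its "name" and its "arguments". drive_tool: Moves the arm, as the interface text tells. Its arguments: {"type":"object","properties":{"rows":{"type":"array","items":{"type":"object","properties":{"offset":{"type":"array","items":{"type":"number"}},"rotation":{"type":"array","items":{"type":"number"}},"claw":{"type":"number"}}}},"force":{"type":"number"}},"required":["rows"]}

```bash
mkdir -p pics; ls; python3 - <<'E'
from bench import *
import cv2, numpy as np
s=get_obs(); print({k:np.round(v,3).tolist() for k,v in s.items()})
for n in ["scene","top"]:
    f=grab_frame(n); cv2.imwrite(f"pics/{n}0.png",f["frame"][:,:,::-1]); np.savez(f"{n}0.npz",**f)
    print(n,f["vfov"],f["cx"],f["cy"],np.round(f["R"],3).tolist(),np.round(f["t"],3))
E
```

```text
pics
{'clock': 0.0, 'joints': [1.212, 0.478, 0.022, 1.556, -0.012, 1.109, -0.083], 'qvel': [-0.001, -0.0, 0.001, 0.001, -0.001, -0.001, -0.001], 'tau': [-0.001, -59.645, 1.607, -28.12, 0.012, 0.009, 0.0], 'tcp_pos': [0.167, -0.653, 0.23], 'orientation': [-3.115, -0.393, 0.001], 'contact_force': [-0.626, 0.052, 0.304], 'moment': [0.044, -0.018, -0.001], 'gripper_force': 0.0, 'grip_width': 0.086}
scene 50.665742331873275 319.6998158108403 190.46181384658553 [[0.497, 0.867, 0.012], [0.739, -0.416, -0.53], [-0.454, 0.273, -0.848]] [-0.294 -0.348  1.543]
top 56.95497294942805 319.75581096068805 195.9686265992417 [[-0.135, -0.991, -0.002], [-0.967, 0.132, -0.219], [0.217, -0.028, -0.976]] [0.057 0.55  1.145]
```

View pics/scene0.png

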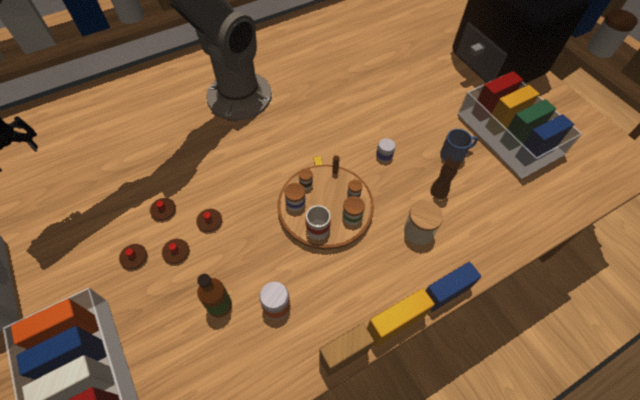

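View pics/top0.png

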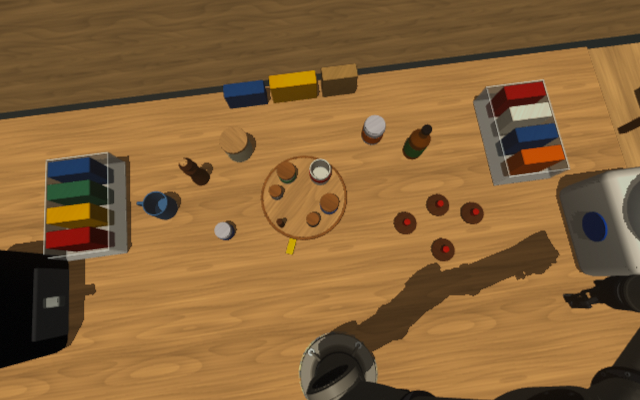

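The top view shows four lids to the right of the carousel, with red knobs at about (405,222), (438,204), (473,212) and (444,249). The leftmost, (405,222), is the target. The open jar is at (319,170), the post at (282,222) and the pointer tip at (291,246), and the scene view agrees.

```bash
cat > h.py <<'E'
import numpy as np, cv2
from scipy.spatial.transform import Rotation as Ro
def ray(f,u,v,z):
    fl=200/np.tan(np.radians(float(f["vfov"]))/2); R=f["R"];t=f["t"]
    d=R.T@np.array([(u-f["cx"])/fl,(v-f["cy"])/fl,1]); c=-R.T@t
    return c+d*(z-c[2])/d[2]
def cloud(f):
    fl=200/np.tan(np.radians(float(f["vfov"]))/2); Z=f["z_map"]
    v,u=np.mgrid[0:400,0:640]
    P=np.dstack([(u-f["cx"])/fl*Z,(v-f["cy"])/fl*Z,Z])
    return (P-f["t"])@f["R"]
def blobs(m,amin=8):
    n,l,s,c=cv2.connectedComponentsWithStats(m.astype(np.uint8))
    return [(c[i],s[i,4],l==i) for i in range(1,n) if s[i,4]>=amin]
def circ(p):
    A=np.c_[2*p[:,:2],np.ones(len(p))]; x=np.linalg.lstsq(A,(p[:,:2]**2).sum(1),rcond=None)[0]
    return x[:2],np.sqrt(x[2]+x[0]**2+x[1]**2)
E
python3 - <<'E'
from h import *
for n in ["scene","top"]:
    f=dict(np.load(n+"0.npz")); h=cv2.cvtColor(f["frame"],cv2.COLOR_RGB2HSV); C=cloud(f)
    H,S,V=[h[...,i].astype(int) for i in range(3)]
    inwk=(C[...,0]>.3)&(C[...,0]<1)&(abs(C[...,1])<.6)
    red=((H<5)|(H>174))&(S>180)&(V>90)&inwk
    for c,a,m in blobs(red): print(n,"red",c.round(1),a,ray(f,*c,.034).round(3),C[m].mean(0).round(3))
    yel=(H>22)&(H<32)&(S>190)&(V>130)&inwk&(C[...,2]<.05)
    for c,a,m in blobs(yel):
        p=C[m]; print(n,"yel",c.round(1),a,ray(f,*c,.012).round(3))
    # heights on carousel
    z=C[...,2]
    deck=inwk&(z>.026)&(z<.04)
    for c,a,m in blobs(deck,800):
        k=cv2.findContours(m.astype(np.uint8),cv2.RETR_EXTERNAL,cv2.CHAIN_APPROX_NONE)[0]
        e=np.array([ray(f,*q,.033) for q in max(k,key=len)[:,0]]); 
        cc,r=circ(e)
        for _ in range(5):
            d=abs(np.hypot(*(e[:,:2]-cc).T)-r); cc,r=circ(e[d<max(.003,np.median(d))])
        print(n,"deck",cc.round(4),r.round(4))
    for c,a,m in blobs(inwk&(z>.085)&(z<.25)): print(n,"tall",c.round(1),a,np.median(C[m],0).round(3),C[m][:,2].max().round(3))
E
```

```text
scene red [159.2 203.6] 38 [ 0.323 -0.398  0.034] [ 0.33  -0.398  0.043]
scene red [206.7 214.8] 43 [ 0.428 -0.29   0.034] [ 0.433 -0.29   0.041]
scene red [172.  246.1] 42 [ 0.475 -0.412  0.034] [ 0.48  -0.411  0.043]
scene red [128.6 251.7] 46 [ 0.431 -0.522  0.034] [ 0.436 -0.521  0.042]
scene deck [0.5681 0.0321] 0.142
scene tall [458.7 139.2] 116 [0.601 0.497 0.089] 0.095
scene tall [335.5 159.5] 50 [0.483 0.115 0.104] 0.11
scene tall [448.6 169.6] 331 [0.695 0.365 0.131] 0.176
scene tall [305.2 174.2] 140 [0.48  0.013 0.092] 0.099
scene tall [354.6 185.7] 145 [0.585 0.119 0.092] 0.098
scene tall [294.3 192.4] 331 [ 0.525 -0.047  0.102] 0.109
scene tall [353.4 206. ] 348 [0.646 0.077 0.102] 0.108
scene tall [425.4 215.8] 835 [0.771 0.231 0.105] 0.111
scene tall [317.6 218.5] 326 [ 0.632 -0.032  0.104] 0.119
scene tall [454.  281.5] 985 [0.956 0.187 0.09 ] 0.095
scene tall [210.5 291.4] 791 [ 0.696 -0.361  0.137] 0.206
scene tall [273.4 296. ] 664 [ 0.765 -0.233  0.099] 0.105
scene tall [400.8 313.1] 1462 [0.957 0.014 0.109] 0.115
scene tall [345.6 346.3] 1287 [ 0.958 -0.144  0.1
[... 424 characters left out ...]
126
top tall [292.2  80.3] 780 [0.95  0.021 0.109] 0.118
top tall [242.9  88.1] 545 [0.955 0.192 0.09 ] 0.096
top tall [374.2 124.9] 362 [ 0.758 -0.228  0.1  ] 0.107
top tall [419.5 137.9] 468 [ 0.675 -0.351  0.138] 0.205
top tall [233.3 139.9] 635 [0.766 0.237 0.106] 0.112
top tall [189.9 167.5] 229 [0.676 0.369 0.133] 0.177
top tall [319.3 169.6] 196 [ 0.625 -0.027  0.109] 0.12
top tall [285.5 170. ] 273 [0.642 0.08  0.103] 0.109
top tall [274.6 190. ] 131 [0.584 0.123 0.093] 0.099
top tall [154.2 202.8] 123 [0.596 0.511 0.09 ] 0.096
top tall [328.8 201.8] 283 [ 0.52  -0.042  0.103] 0.109
top tall [312. 218.] 136 [0.478 0.016 0.093] 0.098
top tall [279.1 221.1] 39 [0.48  0.119 0.107] 0.112
```

```bash
cat >> h.py <<'E'
def go(tgt,yaw=None):
    "print tool-axis shift fractions from the present pose to world point tgt, and turn"
    from bench import get_obs
    s=get_obs(); R=Ro.from_rotvec(s["orientation"])
    print("tcp",np.round(s["tcp_pos"],4),"x_t",np.round(R.as_matrix()[:,0],3),"z_t",np.round(R.as_matrix()[:,2],3),"t",round(s["clock"],2),"F",np.round(s["contact_force"],1),"w",round(s["grip_width"],4),"g",round(s["gripper_force"],1),"q",np.round(s["joints"],2))
    d=R.inv().apply(np.array(tgt)-s["tcp_pos"]); print("shift m",d.round(4),"frac",(d/.15).round(3))
    if yaw is not None:
        T=Ro.from_matrix(np.array([[np.cos(yaw),np.sin(yaw),0],[np.sin(yaw),-np.cos(yaw),0],[0,0,-1]]))
        print("turn frac",((R.inv()*T).as_rotvec()/2).round(4))
E
python3 -c "
from h import *
go([.433,-.289,.16])"
```

```text
tcp [ 0.1674 -0.6534  0.2304] x_t [ 0.969  0.248 -0.   ] z_t [-0.001  0.002 -1.   ] t 0.1 F [ 0.2  0.2 -0.1] w 0.0855 g 0.0 q [ 1.21  0.48  0.02  1.56 -0.01  1.11 -0.08]
shift m [ 0.3478 -0.2869  0.0709] frac [ 2.318 -1.913  0.472]
```

>>> {"name": "drive_tool", "arguments": {"rows": [{"offset":[0.8,-0.66,0.1],"rotation":[0,0,0],"claw":1},{"offset":[0.8,-0.66,0.1],"rotation":[0,0,0],"claw":1},{"offset":[0.8,-0.66,0.1],"rotation":[0,0,0],"claw":1},{"offset":[0.8,-0.66,0.1],"rotation":[0,0,0],"claw":1}]}}

```text
clock: 0.43
tcp_pos: [0.2612, -0.5248, 0.2155]
orientation: [-3.114, -0.396, -0.001]
contact_force: [1.5, 0.5, 0.3]
grip_width: 0.0854
gripper_force: 0.0
```

>>> {"name": "drive_tool", "arguments": {"rows": [{"offset":[0.8,-0.66,0.1],"rotation":[0,0,0],"claw":1},{"offset":[0.8,-0.66,0.1],"rotation":[0,0,0],"claw":1},{"offset":[0.8,-0.66,0.1],"rotation":[0,0,0],"claw":1},{"offset":[0.8,-0.66,0.1],"rotation":[0,0,0],"claw":1},{"offset":[0.8,-0.66,0.1],"rotation":[0,0,0],"claw":1}]}}

```text
clock: 0.85
tcp_pos: [0.3556, -0.3955, 0.2005]
orientation: [-3.111, -0.409, -0.002]
contact_force: [0.0, 0.3, 0.3]
grip_width: 0.0855
gripper_force: 0.0
```

>>> {"name": "drive_tool", "arguments": {"rows": [{"offset":[0.7,-0.58,0.27],"rotation":[0,0,0],"claw":0.6},{"offset":[0.7,-0.58,0.27],"rotation":[0,0,0],"claw":0.6},{"offset":[0.7,-0.58,0.27],"rotation":[0,0,0],"claw":0.6},{"offset":[0.7,-0.58,0.27],"rotation":[0,0,0],"claw":0.6},{"offset":[0.7,-0.58,0.27],"rotation":[0,0,0],"claw":0.6},{"offset":[0.7,-0.58,0.27],"rotation":[0,0,0],"claw":0.6},{"offset":[0.7,-0.58,0.27],"rotation":[0,0,0],"claw":0.6},{"offset":[0.7,-0.58,0.27],"rotation":[0,0,0],"claw":0.6}]}}

```text
clock: 1.52
tcp_pos: [0.4301, -0.2939, 0.161]
orientation: [3.117, 0.388, -0.0]
contact_force: [-1.0, 0.1, 0.4]
grip_width: 0.0513
gripper_force: 0.0
```

```bash
python3 - <<'E'
from h import *; from bench import *
go([.433,-.289,.019])
f=grab_frame("wrist"); cv2.imwrite("pics/w1.png",f["frame"][:,:,::-1]); np.savez("w1.npz",**f)
h=cv2.cvtColor(f["frame"],cv2.COLOR_RGB2HSV); H,S,V=[h[...,i].astype(int) for i in range(3)]
for c,a,m in blobs(((H<5)|(H>174))&(S>160)&(V>70),60): print(c.round(1),a,ray(f,*c,.035).round(4))
E
```

```text
tcp [ 0.4301 -0.2939  0.161 ] x_t [ 0.969  0.245 -0.   ] z_t [-0.    -0.001 -1.   ] t 1.52 F [-1.   0.1  0.4] w 0.0513 g 0.0 q [ 0.61  0.32 -0.16  1.98  0.07  0.85 -0.91]
shift m [ 0.004  -0.0041  0.142 ] frac [ 0.027 -0.028  0.947]
[452.7 169.3] 685 [ 0.4791 -0.4092  0.035 ]
[314.6 184.9] 531 [ 0.4335 -0.2895  0.035 ]
[537.9 236.2] 752 [ 0.4367 -0.5164  0.035 ]
```

View pics/w1.png

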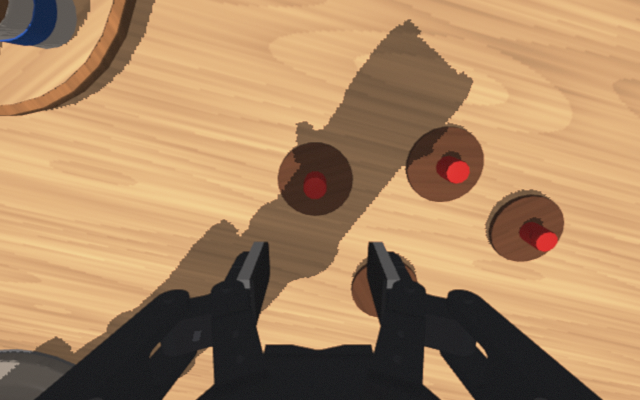

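The wrist view shows the target lid's knob at (315,186), at world (0.4335, -0.2895). I'll descend and grip it.

>>> {"name": "drive_tool", "arguments": {"rows": [{"offset":[0.027,-0.026,0.25],"rotation":[0,0,0],"claw":0.6},{"offset":[0.027,-0.026,0.5],"rotation":[0,0,0],"claw":0.6},{"offset":[0.027,-0.026,0.7],"rotation":[0,0,0],"claw":0.6},{"offset":[0.027,-0.026,0.85],"rotation":[0,0,0],"claw":0.6},{"offset":[0.027,-0.026,0.94],"rotation":[0,0,0],"claw":0.6},{"offset":[0.027,-0.026,0.94],"rotation":[0,0,0],"claw":0.6},{"offset":[0.027,-0.026,0.94],"rotation":[0,0,0],"claw":0.6},{"offset":[0.027,-0.026,0.94],"rotation":[0,0,0],"claw":0.6}]}}

```text
clock: 2.23
tcp_pos: [0.4344, -0.2885, 0.0209]
orientation: [3.116, 0.391, 0.002]
contact_force: [0.9, 0.0, 0.3]
grip_width: 0.0512
gripper_force: 0.0
```

>>> {"name": "drive_tool", "arguments": {"force": 40, "rows": [{"offset":[0,0,0],"rotation":[0,0,0],"claw":0.1},{"offset":[0,0,0],"rotation":[0,0,0],"claw":0.0},{"offset":[0,0,0],"rotation":[0,0,0],"claw":0.0},{"offset":[0,0,0],"rotation":[0,0,0],"claw":0.0},{"offset":[0,0,0],"rotation":[0,0,0],"claw":0.0},{"offset":[0,0,0],"rotation":[0,0,0],"claw":0.0},{"offset":[0,0,0],"rotation":[0,0,0],"claw":0.0},{"offset":[0,0,0],"rotation":[0,0,0],"claw":0.0}]}}

```text
clock: 2.9
tcp_pos: [0.4347, -0.288, 0.0211]
orientation: [3.116, 0.392, 0.002]
contact_force: [-1.5, 0.9, 6.0]
grip_width: 0.0204
gripper_force: 38.9
```

>>> {"name": "drive_tool", "arguments": {"rows": [{"offset":[0,0,-0.2],"rotation":[0,0,0],"claw":0.0},{"offset":[0,0,-0.4],"rotation":[0,0,0],"claw":0.0},{"offset":[0,0,-0.6],"rotation":[0,0,0],"claw":0.0},{"offset":[0,0,-0.8],"rotation":[0,0,0],"claw":0.0},{"offset":[0,0,-1],"rotation":[0,0,0],"claw":0.0},{"offset":[0,0,-1],"rotation":[0,0,0],"claw":0.0},{"offset":[0,0,-1],"rotation":[0,0,0],"claw":0.0}]}}

```text
clock: 3.48
tcp_pos: [0.4351, -0.2881, 0.1721]
orientation: [3.114, 0.392, 0.006]
contact_force: [0.2, 0.1, -0.1]
grip_width: 0.0206
gripper_force: 39.3
```

```bash
python3 - <<'E'
from h import *; from bench import *
go([.632,-.0285,.185])
f=grab_frame("wrist"); cv2.imwrite("pics/w2.png",f["frame"][:,:,::-1])
for n in ["scene","top"]:
    f=grab_frame(n); g=cv2.cvtColor(f["frame"],cv2.COLOR_RGB2GRAY); C=cloud(f); c=np.array([.632,-.0285])
    # outer rim: points with z>.108 near jar
    m=(np.hypot(C[...,0]-c[0],C[...,1]-c[1])<.045)&(C[...,2]>.1)
    b=max(blobs(m),key=lambda q:q[1])[2]
    k=cv2.findContours(b.astype(np.uint8),cv2.RETR_EXTERNAL,cv2.CHAIN_APPROX_NONE)[0]
    k=max(k,key=len)[:,0]; e=np.array([ray(f,*q,.115) for q in k]); print(n,"rim",*circ(e),"hull",e[:,:2].min(0),e[:,:2].max(0))
E
```

```text
tcp [ 0.4351 -0.2881  0.1721] x_t [0.969 0.248 0.003] z_t [ 0.004 -0.003 -1.   ] t 3.48 F [ 0.2  0.1 -0.1] w 0.0206 g 39.3 q [ 0.61  0.3  -0.17  1.97  0.07  0.87 -0.92]
shift m [ 0.2552 -0.2026 -0.0128] frac [ 1.701 -1.351 -0.085]
scene rim [ 0.63174234 -0.03188638] 0.03436843511928994 hull [ 0.59642349 -0.0661149 ] [0.66882958 0.00275926]
top rim [ 0.62892109 -0.0273181 ] 0.03343155481084391 hull [ 0.59357707 -0.06098113] [0.66412556 0.00591942]
```

View pics/w2.png

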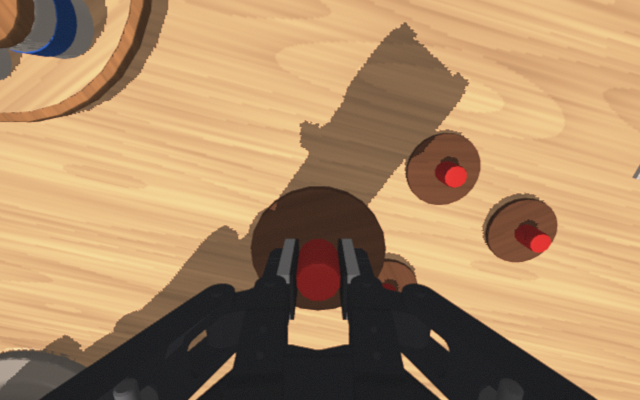

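The lid is held level and centred between the pads, with its disc at about (319,247). I'll move to short of the jar and look again.

>>> {"name": "drive_tool", "arguments": {"rows": [{"offset":[0.2,-0.2,-0.1],"rotation":[0,0,0],"claw":0},{"offset":[0.4,-0.45,-0.15],"rotation":[0,0,0],"claw":0},{"offset":[0.6,-0.7,-0.15],"rotation":[0,0,0],"claw":0},{"offset":[0.6,-0.7,-0.15],"rotation":[0,0,0],"claw":0},{"offset":[0.6,-0.7,-0.15],"rotation":[0,0,0],"claw":0}]}}

```text
clock: 4.05
tcp_pos: [0.4967, -0.1576, 0.1913]
orientation: [-3.112, -0.406, 0.0]
contact_force: [-0.6, -0.3, -0.5]
grip_width: 0.0205
gripper_force: 39.4
```

>>> {"name": "drive_tool", "arguments": {"rows": [{"offset":[0.2,-0.2,0],"rotation":[0,0,0],"claw":0},{"offset":[0.4,-0.45,0],"rotation":[0,0,0],"claw":0},{"offset":[0.57,-0.65,0],"rotation":[0,0,0],"claw":0},{"offset":[0.57,-0.65,0],"rotation":[0,0,0],"claw":0},{"offset":[0.57,-0.65,0],"rotation":[0,0,0],"claw":0},{"offset":[0.57,-0.65,0],"rotation":[0,0,0],"claw":0},{"offset":[0.57,-0.65,0],"rotation":[0,0,0],"claw":0}]}}

```text
clock: 4.63
tcp_pos: [0.5526, -0.0498, 0.1913]
orientation: [3.117, 0.389, -0.004]
contact_force: [-0.4, -0.4, -0.3]
grip_width: 0.0206
gripper_force: 39.4
```

```bash
python3 - <<'E'
from h import *; from bench import *
go([.6305,-.0295,.185])
f=grab_frame("wrist"); cv2.imwrite("pics/w3.png",f["frame"][:,:,::-1]);np.savez("w3.npz",**f)
C=cloud(f); c=np.array([.6305,-.0295])
m=(np.hypot(C[...,0]-c[0],C[...,1]-c[1])<.047)&(C[...,2]>.105)&(C[...,2]<.125)
b=max(blobs(m),key=lambda q:q[1])[2]
P=C[b]; print("n",len(P),"z",np.percentile(P[:,2],[10,50,90]).round(4))
k=cv2.findContours(b.astype(np.uint8),cv2.RETR_CCOMP,cv2.CHAIN_APPROX_NONE)[0]
for q in sorted(k,key=len)[-2:]:
    e=np.array([ray(f,*p,.115) for p in q[:,0]]); print("rim",len(q),q[:,0].min(0),q[:,0].max(0),*circ(e))
# held lid knob/disc: dark disc points near tcp
s=get_obs(); t=s["tcp_pos"]
m=(np.hypot(C[...,0]-t[0],C[...,1]-t[1])<.045)&(abs(C[...,2]-(t[2]-.004))<.004)
P=C[m]; print("disc",len(P),np.median(P,0),P.min(0),P.max(0))
E
```

```text
tcp [ 0.5526 -0.0498  0.1913] x_t [ 0.969  0.246 -0.003] z_t [-0.002 -0.001 -1.   ] t 4.63 F [-0.4 -0.4 -0.3] w 0.0206 g 39.4 q [ 0.21  0.34 -0.28  1.87  0.12  0.95 -1.45]
shift m [ 0.0805 -0.0006  0.006 ] frac [ 0.537 -0.004  0.04 ]
n 2116 z [0.1091 0.1147 0.1157]
rim 241 [274  55] [357 142] [ 0.62869195 -0.02855591] 0.02879582252826871
rim 278 [268  48] [363 148] [ 0.62871598 -0.02848213] 0.033214933594319374
disc 7235 [ 0.5665854  -0.04614348  0.18608254] [ 0.51255204 -0.08723354  0.18356211] [ 0.58826246 -0.01211611  0.19154414]
```

View pics/w3.png

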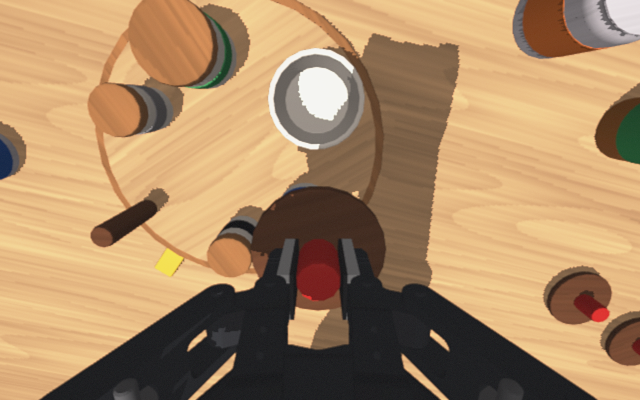

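The wrist view shows the open jar's rim at about (316,98), with the held lid's disc spanning columns 251–385 and its front edge at row 186. I'll compute where the lid centre sits relative to the TCP.

```bash
python3 - <<'E'
from h import *
f=dict(np.load("w3.npz")); C=cloud(f)
m=(abs(C[...,2]-.1865)<.004)&(np.hypot(C[...,0]-.5526,C[...,1]+.0498)<.055); m[248:]=0; m[:,:245]=0; m[:,392:]=0
b=max(blobs(m),key=lambda q:q[1])[2]
v=np.where(b.any(0)); 
pts=np.array([(u,np.where(b[:,u])[0].min()) for u in v[0]])
print("disc z",np.median(C[b],0))
e=np.array([ray(f,*p,.1865) for p in pts]); e=e[len(e)//12:-len(e)//12]; print(circ(e))
from h import go
go([.6287,-.0285,.145])
E
```

```text
disc z [ 0.56986358 -0.04391426  0.18603788]
(array([ 0.55215233, -0.04930049]), np.float64(0.03671938482957708))
tcp [ 0.5528 -0.0499  0.1916] x_t [ 0.969  0.245 -0.002] z_t [-0.002 -0.001 -1.   ] t 4.68 F [ 0.  -0.3 -1.4] w 0.0208 g 39.4 q [ 0.21  0.34 -0.28  1.87  0.12  0.95 -1.45]
shift m [ 0.079  -0.0022  0.0464] frac [ 0.526 -0.015  0.309]
```

>>> {"name": "drive_tool", "arguments": {"rows": [{"offset":[0.2,-0.005,0],"rotation":[0,0,0],"claw":0},{"offset":[0.4,-0.01,0.1],"rotation":[0,0,0],"claw":0},{"offset":[0.53,-0.015,0.25],"rotation":[0,0,0],"claw":0},{"offset":[0.53,-0.015,0.34],"rotation":[0,0,0],"claw":0},{"offset":[0.53,-0.015,0.34],"rotation":[0,0,0],"claw":0},{"offset":[0.53,-0.015,0.34],"rotation":[0,0,0],"claw":0},{"offset":[0.53,-0.015,0.34],"rotation":[0,0,0],"claw":0}]}}

```text
clock: 5.27
tcp_pos: [0.6297, -0.0272, 0.1421]
orientation: [3.117, 0.39, 0.0]
contact_force: [-0.1, 0.0, -1.3]
grip_width: 0.0203
gripper_force: 39.4
```

```bash
python3 - <<'E'
from h import *
go([.629,-.0285,.128])
E
```

```text
tcp [ 0.6297 -0.0272  0.1421] x_t [ 0.969  0.247 -0.   ] z_t [ 0.    -0.001 -1.   ] t 5.27 F [-0.1  0.  -1.3] w 0.0203 g 39.4 q [ 0.14  0.51 -0.27  1.73  0.16  0.92 -1.51]
shift m [-0.001   0.0011  0.0141] frac [-0.006  0.007  0.094]
```

>>> {"name": "drive_tool", "arguments": {"rows": [{"offset":[-0.006,0.007,0],"rotation":[0,0,0],"claw":0},{"offset":[-0.006,0.007,0.02],"rotation":[0,0,0],"claw":0},{"offset":[-0.006,0.007,0.04],"rotation":[0,0,0],"claw":0},{"offset":[-0.006,0.007,0.06],"rotation":[0,0,0],"claw":0},{"offset":[-0.006,0.007,0.08],"rotation":[0,0,0],"claw":0},{"offset":[-0.006,0.007,0.09],"rotation":[0,0,0],"claw":0},{"offset":[-0.006,0.007,0.095],"rotation":[0,0,0],"claw":0},{"offset":[-0.006,0.007,0.095],"rotation":[0,0,0],"claw":0}]}}

```text
clock: 5.93
tcp_pos: [0.6299, -0.0265, 0.1281]
orientation: [-3.117, -0.394, -0.001]
contact_force: [-3.1, 0.7, 8.2]
grip_width: 0.0211
gripper_force: 40.2
```

>>> {"name": "drive_tool", "arguments": {"rows": [{"offset":[0,0,0],"rotation":[0,0,0],"claw":0.3},{"offset":[0,0,0],"rotation":[0,0,0],"claw":0.5},{"offset":[0,0,0],"rotation":[0,0,0],"claw":0.6},{"offset":[0,0,0],"rotation":[0,0,0],"claw":0.6},{"offset":[0,0,0],"rotation":[0,0,0],"claw":0.6},{"offset":[0,0,0],"rotation":[0,0,0],"claw":0.6}]}}

```text
clock: 6.43
tcp_pos: [0.6295, -0.0271, 0.1269]
orientation: [-3.117, -0.393, 0.0]
contact_force: [-0.4, 0.5, -0.3]
grip_width: 0.0513
gripper_force: 0.0
```

>>> {"name": "drive_tool", "arguments": {"rows": [{"offset":[0,0,-0.15],"rotation":[0,0,0],"claw":0.6},{"offset":[0,0,-0.3],"rotation":[0,0,0],"claw":0.6},{"offset":[0,0,-0.5],"rotation":[0,0,0],"claw":0.6},{"offset":[-0.3,0,-0.6],"rotation":[0,0,0],"claw":1},{"offset":[-0.53,0,-0.6],"rotation":[0,0,0],"claw":1},{"offset":[-0.53,0,-0.6],"rotation":[0,0,0],"claw":1},{"offset":[-0.53,0,-0.6],"rotation":[0,0,0],"claw":1},{"offset":[-0.53,0,-0.6],"rotation":[0,0,0],"claw":1}]}}

```text
clock: 7.1
tcp_pos: [0.553, -0.0468, 0.2174]
orientation: [3.117, 0.392, 0.002]
contact_force: [-0.6, -0.1, -0.1]
grip_width: 0.0852
gripper_force: 0.0
```

```bash
python3 - <<'E'
from h import *; from bench import *
f=grab_frame("wrist"); cv2.imwrite("pics/w4.png",f["frame"][:,:,::-1]);np.savez("w4.npz",**f)
C=cloud(f); h=cv2.cvtColor(f["frame"],cv2.COLOR_RGB2HSV); H,S,V=[h[...,i].astype(int) for i in range(3)]
c=np.array([.629,-.0285])
m=(np.hypot(C[...,0]-c[0],C[...,1]-c[1])<.05)&(C[...,2]>.117)&(C[...,2]<.13)
b=max(blobs(m),key=lambda q:q[1])[2]; P=C[b]
A=np.c_[P[:,:2],np.ones(len(P))]; x=np.linalg.lstsq(A,P[:,2],rcond=None)[0]; print("disc plane",x[:2],"z",np.median(P[:,2]))
k=max(cv2.findContours(b.astype(np.uint8),cv2.RETR_EXTERNAL,cv2.CHAIN_APPROX_NONE)[0],key=len)[:,0]
print(circ(np.array([ray(f,*p,.123) for p in k])))
# post top & pointer, deck edge
m=(np.hypot(C[...,0]-.48,C[...,1]-.118)<.03)&(C[...,2]>.095)&(C[...,2]<.118)
for c,a,b in blobs(m): print("post",c,a,ray(f,*c,.108),np.median(C[b],0))
m=(H>22)&(H<32)&(S>190)&(V>120)
for c,a,b in blobs(m,30): print("yel",c,a,ray(f,*c,.012))
go([.48,.1175,.20])
E
```

```text
disc plane [0.00055961 0.00019676] z 0.12302298185771837
(array([ 0.62766622, -0.02636429]), np.float64(0.03709439890962279))
post [128.24646465 223.91515152] 495 [0.4828714  0.11486187 0.108     ] [0.48191518 0.11580451 0.10716245]
tcp [ 0.5536 -0.0464  0.2173] x_t [0.969 0.249 0.001] z_t [ 0.001  0.    -1.   ] t 7.15 F [ 0.4 -0.1  0.1] w 0.0857 g 0.0 q [ 0.21  0.31 -0.29  1.84  0.11  1.   -1.45]
shift m [-0.0305 -0.177   0.0173] frac [-0.204 -1.18   0.115]
```

View pics/w4.png

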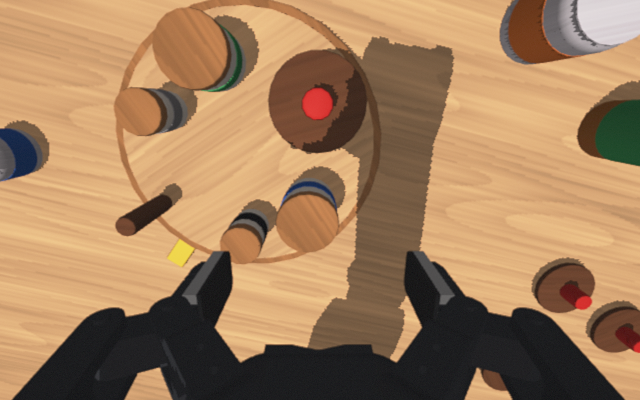

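The lid is seated level, with its disc top at z = 0.123 m and the knob at (317,103). The post top is at about (127,226) and the pointer at (181,252). Next I'll move over the post, turning the tool so the fingers close tangentially.

>>> {"name": "drive_tool", "arguments": {"rows": [{"offset":[-0.1,-0.6,0],"rotation":[0,0,-0.06],"claw":1},{"offset":[-0.1,-0.6,0],"rotation":[0,0,-0.12],"claw":1},{"offset":[-0.1,-0.6,0],"rotation":[0,0,-0.18],"claw":1},{"offset":[-0.1,-0.6,0],"rotation":[0,0,-0.24],"claw":1},{"offset":[-0.1,-0.6,0],"rotation":[0,0,-0.3],"claw":1},{"offset":[-0.1,-0.6,0],"rotation":[0,0,-0.36],"claw":1},{"offset":[-0.1,-0.6,0],"rotation":[0,0,-0.42],"claw":1},{"offset":[-0.1,-0.6,0],"rotation":[0,0,-0.48],"claw":1},{"offset":[-0.1,-0.6,0],"rotation":[0,0,-0.53],"claw":1},{"offset":[-0.1,-0.6,0],"rotation":[0,0,-0.53],"claw":1},{"offset":[-0.1,-0.6,0],"rotation":[0,0,-0.53],"claw":1}]}}

```text
clock: 8.07
tcp_pos: [0.5166, 0.0372, 0.2169]
orientation: [-2.493, -1.911, -0.001]
contact_force: [-1.1, -1.2, -0.4]
grip_width: 0.0856
gripper_force: 0.0
```

```bash
python3 - <<'E'
from h import *
go([.4815,.1165,.18],np.radians(136))
f=dict(np.load("w4.npz")); h=cv2.cvtColor(f["frame"],cv2.COLOR_RGB2HSV); print(h[252,181])
H,S,V=[h[...,i].astype(int) for i in range(3)]
for c,a,b in blobs((H>22)&(H<34)&(S>150),40): print("yel",c.round(1),a,ray(f,*c,.012))
E
```

```text
tcp [0.5166 0.0372 0.2169] x_t [0.26  0.966 0.001] z_t [ 0.     0.001 -1.   ] t 8.07 F [-1.1 -1.2 -0.4] w 0.0856 g 0.0 q [ 0.25  0.28 -0.52  1.92  0.16  0.99 -0.61]
shift m [ 0.0674 -0.0544  0.037 ] frac [ 0.449 -0.363  0.246]
turn frac [ 2.000e-04 -5.000e-04 -5.328e-01]
[ 26 170 240]
yel [180.2 253. ] 383 [0.40275745 0.10075212 0.012     ]
```

>>> {"name": "drive_tool", "arguments": {"rows": [{"offset":[0.1,-0.1,0],"rotation":[0,0,-0.06],"claw":1},{"offset":[0.2,-0.2,0],"rotation":[0,0,-0.12],"claw":1},{"offset":[0.3,-0.3,0],"rotation":[0,0,-0.18],"claw":1},{"offset":[0.449,-0.363,0],"rotation":[0,0,-0.24],"claw":1},{"offset":[0.449,-0.363,0],"rotation":[0,0,-0.3],"claw":1},{"offset":[0.449,-0.363,0.1],"rotation":[0,0,-0.36],"claw":1},{"offset":[0.449,-0.363,0.2],"rotation":[0,0,-0.42],"claw":1},{"offset":[0.449,-0.363,0.25],"rotation":[0,0,-0.48],"claw":1},{"offset":[0.449,-0.363,0.25],"rotation":[0,0,-0.53],"claw":1},{"offset":[0.449,-0.363,0.25],"rotation":[0,0,-0.533],"claw":1},{"offset":[0.449,-0.363,0.25],"rotation":[0,0,-0.533],"claw":1},{"offset":[0.449,-0.363,0.25],"rotation":[0,0,-0.533],"claw":1}]}}

```text
clock: 9.07
tcp_pos: [0.4809, 0.116, 0.1798]
orientation: [1.178, 2.912, 0.001]
contact_force: [-0.2, -0.4, 0.1]
grip_width: 0.0853
gripper_force: 0.0
```

```bash
python3 - <<'E'
from h import *; from bench import *
f=grab_frame("wrist"); cv2.imwrite("pics/w5.png",f["frame"][:,:,::-1]);np.savez("w5.npz",**f)
C=cloud(f)
m=(np.hypot(C[...,0]-.482,C[...,1]-.117)<.025)&(C[...,2]>.1)&(C[...,2]<.115)
for c,a,b in blobs(m): print("post",c,a,ray(f,*c,.108),np.median(C[b],0))
go([.4815,.1165,.070],np.radians(136))
E
```

```text
post [316.44941634 202.12062257] 514 [0.47701723 0.11924082 0.108     ] [0.47696345 0.11915016 0.10768126]
tcp [0.4808 0.116  0.1799] x_t [-0.719  0.695 -0.   ] z_t [ 0.001  0.    -1.   ] t 9.12 F [-0.4 -0.4 -0.5] w 0.085 g 0.0 q [ 0.26  0.33 -0.74  1.99  0.28  0.92  0.18]
shift m [-1.000e-04  8.000e-04  1.099e-01] frac [-0.001  0.005  0.732]
turn frac [ 0.0003  0.0002 -0.0002]
```

View pics/w5.png

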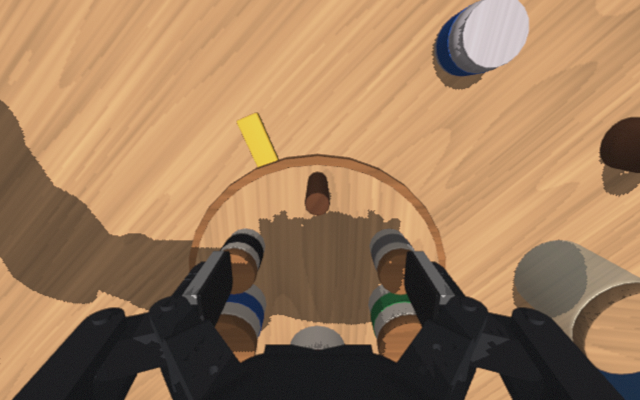

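The post top is at (317,203), centred between the fingers, and the jars on either side are clear. I'll descend and grip.

>>> {"name": "drive_tool", "arguments": {"force": 40, "rows": [{"offset":[0.01,0,0],"rotation":[0,0,0],"claw":0.6},{"offset":[0.01,0,0.15],"rotation":[0,0,0],"claw":0.6},{"offset":[0.01,0,0.3],"rotation":[0,0,0],"claw":0.6},{"offset":[0.01,0,0.45],"rotation":[0,0,0],"claw":0.6},{"offset":[0.01,0,0.6],"rotation":[0,0,0],"claw":0.6},{"offset":[0.01,0,0.73],"rotation":[0,0,0],"claw":0.6},{"offset":[0.01,0,0.73],"rotation":[0,0,0],"claw":0.6},{"offset":[0.01,0,0.73],"rotation":[0,0,0],"claw":0.3},{"offset":[0.01,0,0.73],"rotation":[0,0,0],"claw":0},{"offset":[0.01,0,0.73],"rotation":[0,0,0],"claw":0},{"offset":[0.01,0,0.73],"rotation":[0,0,0],"claw":0},{"offset":[0.01,0,0.73],"rotation":[0,0,0],"claw":0},{"offset":[0.01,0,0.73],"rotation":[0,0,0],"claw":0},{"offset":[0.01,0,0.73],"rotation":[0,0,0],"claw":0}]}}

```text
clock: 10.28
tcp_pos: [0.4803, 0.1173, 0.0715]
orientation: [1.172, 2.913, 0.002]
contact_force: [-1.0, -1.1, 6.7]
grip_width: 0.019
gripper_force: 39.7
```

>>> {"name": "drive_tool", "arguments": {"rows": [{"offset":[-0.003,0.073,0],"rotation":[0,0,0.046],"claw":0},{"offset":[-0.013,0.146,0],"rotation":[0,0,0.092],"claw":0},{"offset":[-0.03,0.217,0],"rotation":[0,0,0.138],"claw":0},{"offset":[-0.053,0.287,0],"rotation":[0,0,0.184],"claw":0},{"offset":[-0.083,0.354,0],"rotation":[0,0,0.23],"claw":0},{"offset":[-0.118,0.418,0],"rotation":[0,0,0.276],"claw":0},{"offset":[-0.16,0.478,0],"rotation":[0,0,0.322],"claw":0},{"offset":[-0.206,0.535,0],"rotation":[0,0,0.368],"claw":0},{"offset":[-0.258,0.587,0],"rotation":[0,0,0.414],"claw":0},{"offset":[-0.314,0.634,0],"rotation":[0,0,0.46],"claw":0},{"offset":[-0.314,0.634,0],"rotation":[0,0,0.46],"claw":0},{"offset":[-0.314,0.634,0],"rotation":[0,0,0.46],"claw":0}]}}

```text
clock: 11.28
tcp_pos: [0.5804, 0.1512, 0.0715]
orientation: [2.345, 2.087, 0.0]
contact_force: [-1.6, -4.5, 9.5]
grip_width: 0.0186
gripper_force: 41.2
```

```bash
python3 - <<'E'
from h import *
a=np.radians(135.8-52.7); go([.566+.1196*np.cos(a),.034+.1196*np.sin(a),.0715],a)
E
```

```text
tcp [0.5804 0.1512 0.0715] x_t [ 0.116  0.993 -0.001] z_t [ 0.002 -0.002 -1.   ] t 11.28 F [-1.6 -4.5  9.5] w 0.0186 g 41.2 q [-0.07  0.58 -0.39  1.84  0.3   0.78 -0.73]
shift m [ 0.0015 -0.0002  0.    ] frac [ 0.01  -0.002  0.   ]
turn frac [0.0009 0.0007 0.0022]
```

Forces are small, so I'll repeat the same arc.

>>> {"name": "drive_tool", "arguments": {"rows": [{"offset":[-0.003,0.073,0],"rotation":[0,0,0.046],"claw":0},{"offset":[-0.013,0.146,0],"rotation":[0,0,0.092],"claw":0},{"offset":[-0.03,0.217,0],"rotation":[0,0,0.138],"claw":0},{"offset":[-0.053,0.287,0],"rotation":[0,0,0.184],"claw":0},{"offset":[-0.083,0.354,0],"rotation":[0,0,0.23],"claw":0},{"offset":[-0.118,0.418,0],"rotation":[0,0,0.276],"claw":0},{"offset":[-0.16,0.478,0],"rotation":[0,0,0.322],"claw":0},{"offset":[-0.206,0.535,0],"rotation":[0,0,0.368],"claw":0},{"offset":[-0.258,0.587,0],"rotation":[0,0,0.414],"claw":0},{"offset":[-0.314,0.634,0],"rotation":[0,0,0.46],"claw":0},{"offset":[-0.314,0.634,0],"rotation":[0,0,0.46],"claw":0},{"offset":[-0.314,0.634,0],"rotation":[0,0,0.46],"claw":0}]}}

```text
clock: 12.28
tcp_pos: [0.667, 0.0926, 0.0715]
orientation: [3.029, 0.829, -0.005]
contact_force: [-10.1, -4.5, 12.9]
grip_width: 0.0191
gripper_force: 41.6
```

```bash
python3 - <<'E'
from h import *
a=np.radians(135.8-105.4); go([.566+.1196*np.cos(a),.034+.1196*np.sin(a),.0715],a)
E
```

```text
tcp [0.667  0.0926 0.0715] x_t [ 0.861  0.509 -0.004] z_t [-0.003 -0.002 -1.   ] t 12.28 F [-10.1  -4.5  12.9] w 0.0191 g 41.6 q [-0.13  0.65 -0.15  1.67  0.12  0.84 -1.36]
shift m [ 0.0028 -0.0006  0.    ] frac [ 0.019 -0.004  0.   ]
turn frac [0.0003 0.0018 0.0019]
```

>>> {"name": "drive_tool", "arguments": {"rows": [{"offset":[-0.013,0.073,0],"rotation":[0,0,0.046],"claw":0},{"offset":[-0.027,0.146,0],"rotation":[0,0,0.092],"claw":0},{"offset":[-0.045,0.217,0],"rotation":[0,0,0.138],"claw":0},{"offset":[-0.068,0.28,0],"rotation":[0,0,0.184],"claw":0},{"offset":[-0.098,0.346,0],"rotation":[0,0,0.23],"claw":0},{"offset":[-0.132,0.409,0],"rotation":[0,0,0.276],"claw":0},{"offset":[-0.173,0.469,0],"rotation":[0,0,0.322],"claw":0},{"offset":[-0.218,0.525,0],"rotation":[0,0,0.368],"claw":0},{"offset":[-0.27,0.577,0],"rotation":[0,0,0.414],"claw":0},{"offset":[-0.326,0.622,0],"rotation":[0,0,0.46],"claw":0},{"offset":[-0.326,0.622,0],"rotation":[0,0,0.46],"claw":0},{"offset":[-0.326,0.622,0],"rotation":[0,0,0.46],"claw":0},{"offset":[-0.326,0.622,0],"rotation":[0,0,0.46],"claw":0},{"offset":[-0.326,0.622,0],"rotation":[0,0,0.46],"claw":0}]}}

```text
clock: 13.45
tcp_pos: [0.6739, -0.0104, 0.0715]
orientation: [-3.084, 0.596, -0.001]
contact_force: [-2.8, -1.7, 7.1]
grip_width: 0.0189
gripper_force: 41.0
```

```bash
python3 - <<'E'
from h import *; from bench import *
a=np.radians(-22.4); go([.566+.1196*np.cos(a),.034+.1196*np.sin(a),.0715],a)
print(get_obs()["qvel"].round(3) if hasattr(get_obs()["qvel"],"round") else 0)
ax=np.array([.566,.034])
for n in ["scene","top"]:
    f=grab_frame(n); C=cloud(f); h=cv2.cvtColor(f["frame"],cv2.COLOR_RGB2HSV); H,S,V=[h[...,i].astype(int) for i in range(3)]
    np.savez(n+"9.npz",**f)
    cv2.imwrite(f"pics/{n}9.png",cv2.resize(f["frame"][120:280,220:420,::-1],(800,640))[:600])
    near=np.hypot(C[...,0]-.483,C[...,1]-.068)<.06
    for c,a,m in blobs(near&((H<5)|(H>174))&(S>150)&(V>60)&(C[...,2]>.125),5):
        p=ray(f,*c,.142)[:2]; print(n,"knob",a,p,np.degrees(np.arctan2(*(p-ax)[::-1])),np.hypot(*(p-ax)))
    m=near&(C[...,2]>.117)&(C[...,2]<.129)
    if m.any():
        P=C[m]; x=np.linalg.lstsq(np.c_[P[:,:2],np.ones(len(P))],P[:,2],rcond=None)[0]; print("disc",len(P),P.mean(0),"slope",x[:2])
    for c,a,m in blobs((H>22)&(H<34)&(S>150)&(np.hypot(C[...,0]-.406,C[...,1]-.1)<.06)&(C[...,2]<.03),10):
        p=ray(f,*c,.012)[:2]; print("yel",a,p,np.degrees(np.arctan2(*(p-ax)[::-1])))
E
```

```text
tcp [ 0.6739 -0.0104  0.0715] x_t [ 0.928 -0.373  0.001] z_t [ 0.001 -0.    -1.   ] t 13.45 F [-2.8 -1.7  7.1] w 0.0189 g 41.0 q [-0.14  0.64  0.08  1.68 -0.07  0.82 -1.97]
shift m [0.0029 0.0001 0.    ] frac [0.019 0.001 0.   ]
turn frac [-0.0001 -0.0003  0.0045]
[ 0.001  0.002  0.001 -0.001  0.    -0.002 -0.   ]
disc 5 [0.476912   0.03037083 0.12072212] slope [-0.58855197 -2.09695118]
top knob 38 [0.48447895 0.06955396] 156.43642771210313 0.08893686273773646
disc 142 [0.50167548 0.08239456 0.12316161] slope [-0.01599697 -0.00345861]
```

View pics/top9.png

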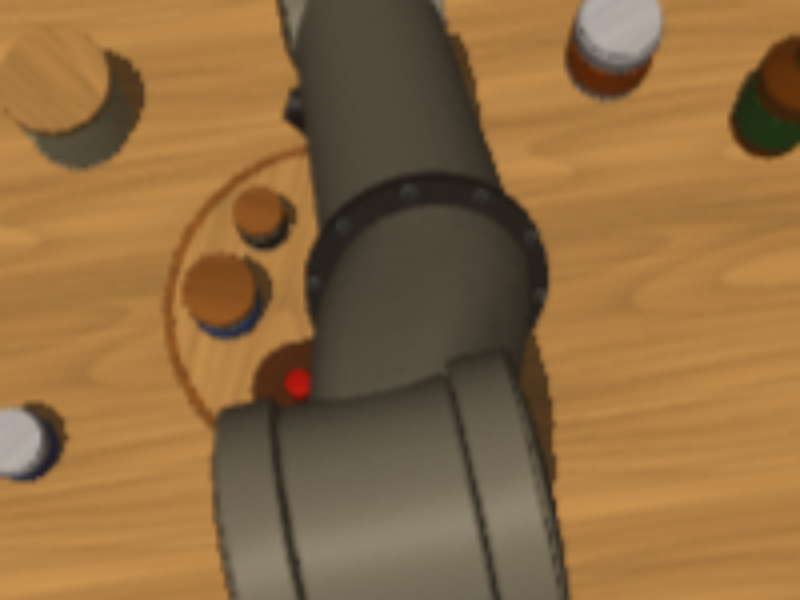

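The top view shows the lid's knob at (297,383) in the crop. That puts the jar at about 156.4° against the pointer's 157.6°, so it's within about 2 mm, with the lid in place and level. I'll hold briefly, then hand in.

>>> {"name": "drive_tool", "arguments": {"rows": [{"offset":[0,0,0],"rotation":[0,0,0],"claw":0},{"offset":[0,0,0],"rotation":[0,0,0],"claw":0},{"offset":[0,0,0],"rotation":[0,0,0],"claw":0},{"offset":[0,0,0],"rotation":[0,0,0],"claw":0}]}}

```text
clock: 13.88
tcp_pos: [0.6739, -0.0104, 0.0715]
orientation: [-3.084, 0.596, -0.001]
contact_force: [-3.7, -1.5, 7.2]
grip_width: 0.019
gripper_force: 41.0
```

```bash
python3 -c "
from bench import *
print(hand_in())"
```

```text
the job is handed in; nothing more can be done
None
```

I handed the job in at 13.9 s (no verdict came back): the lid is seated level on the red-banded jar, the jar is within about 2 mm of the pointer line by the top camera, and the gripper still holds the post at about 41 N.

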